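# Take the hinged cover off the belt-drive housing

## Robot

A 6-joint arm with a two-finger parallel gripper is mounted at the origin on the work surface. World frame = base frame: x ahead of the robot, y to its left, z up, the work surface at z = 0. Lengths are in m, angles in rad, forces in N, time in s.
With the tool pointing down it reaches from about 0.375 to 0.975 m from the base axis. Payload 3.8 kg.
Tool frame: the origin (TCP) lies on the centre line of the jaws, within the pads' length; the fingertips stand 17 mm ahead of it and the grasp point (between the pads) lies 2 mm behind it (bot.tip_extent is the distance from the TCP to the fingertips, in m); z points along the fingers, y is the line along which they close (so a half turn about z gives the same grasp; the last joint's range is limited). The gripper opens to 85 mm and grips with 20 to 120 N. Pads are 22 mm wide; open, the fingers measure 114 mm over their backs; the gripper's body (76 mm by 85 mm) begins 54 mm behind the grasp point. The pads swing forward as they close: fully open they stand 13 mm farther back than shut.
Start: joints at [-1.317, 0.264, 1.604, -0, 1.274, -0.037], TCP at [0.194, -0.647, 0.248] pointing down, gripper open.
Joint ranges: [-2.63, 2.63], [-0.94, 2.18], [0.31, 2.57], [-1.31, 4.45], [0, 2.66], [-2.55, 2.55]. Speed limits (rad/s): [2.57, 2.57, 3.14, 3.14, 3.14, 3.14].

## Interface

Orientations are given as a rotation vector (axis times angle).
In Python, from workcell import readout, read_camera, finish_job, bot gives the robot as it stands.
- The arm moves only by the tool jog_arm, never from a script. Its argument "deltas" is one flat list of numbers, 7 for each row, row after row: the shift along the tool's x, y, z in m, then the turn, a rotation vector about the tool's x, y, z in degrees, then the gripper command: -1 is shut, 1 is fully open, values between are in proportion. A call has 1 to 8 rows; each row is the pose to reach, as a shift and turn from the pose commanded when the call began, along the tool's axes at that moment; what a row does not reach only later rows make up. A row lasts 1/10 s, in which the tool goes at most 50 mm and 8.59 degrees, less where a joint would pass 70% of its speed; a pose out of reach is approached as far as the arm can. A call with a gripper value outside its range is refused whole. The fingers move at their own pace and stop on an object; "squeeze" is the grip in N (left out, the last holds). Time passes only in rows, so rows that repeat a pose let the fingers close. It gives the time, the measured TCP pose, the force, the opening and the grip force at its end, in the units of the state.
- readout.read_state(): the state, without advancing time (a new reading comes with each control period).
- read_camera(name): name is "scene" or "top" or "wrist"; returns a dict with "color" (420x560x3 uint8, blue, green, red), "fx", "fy", "cx", "cy" (pixels), "origin" and "attitude" of the camera in the world. Camera axes: x right, y down, z forward; pixel columns grow to the right and rows downward; lengths in m; the calibration is good to about 2 mm. A picture is of the moment at which its call begins. There is no depth.
- finish_job(): hands the job in; it is judged then, once.
The state is a dict: "time": time; "q": joint angles; "joint_vel": joint speeds; "joint_torque": joint torques, N m; "tool_pos": TCP position; "tcp_rot": TCP orientation; "wrist_force": force on the tool from outside, world axes, zero at the start; "torque": the same for the moment, N m; "width": opening from 0.0 (shut) to 1.0 (fully open); "grip_force": force on a finger pad.
Only numpy, scipy, OpenCV 4.12 (cv2) and the standard library are available. Lean on these libraries where they do the work, as an engineer would, in place of code of your own. Each camera call takes 0.05 s, during which the arm holds its last target. There are 200 camera calls.

## Task

Open the vented cover of the belt-drive housing by its pull bar until it stands upright on its two hinge pins, then lift it straight up off the pins. Lower it gently, hinge hooks down, into the slot of the empty cover stand (the other stand already holds a cover) and leave it standing there, let go.

Things in the scene. Friction and masses are not known exactly. Their poses are not given: they have to be found in the camera images.
- cover: Loose vented aluminium cover, 0.3-0.55 kg, shut on the housing. Origin: hinge axis, between its 2 hooks. +x: hinge to pull bar (level towards robot when shut, up when raised); +z: outer face. Plate 170 wide (y), 8 thick, x 10 to 125 mm. Hooks at y +-50, 20 wide and thick, slot open to -x, lips 14 mm past origin: raised, lifts off in 20 mm; slips off if pulled 15 mm. Let go, it falls.
- bar (a point): Middle of the cover's round pull bar, 12 mm diameter, along the cover's y, at (180, 0, 0) mm of the cover, axes as the cover's. 102 mm clear between its two arms, 49 mm free between bar and plate. Shut, it is 84 mm above the table in front of the housing, nothing beneath; pinched from above across its axis, it turns between the fingers as the cover swings up.
- pins (a point): Fixed point midway between the housing's two hinge pins (8 mm diameter), 84 mm above the table, 24 mm behind its rear wall; the shut cover's origin lies here. +x: level, from housing front to rear (away from robot); y along the pins; z up. The fixed grey housing is 101 deep, 170 wide, 80 high, its middle 74.5 mm in front of this point.
- stand: Empty fixed dark steel stand; origin mid underside, on the table; y along its slot, z up. Slot 42 wide (x), 222 long, floor 6 mm up, flared mouth 60 wide at the top, 98 mm high. Standing in it, the cover's origin is 20 mm and bar about 200 mm above the table; it may lean 20 degrees. The like stand about 180 mm before or behind it holds a small cover with a black knob, 160 mm high.
Not all that is in view belongs to the job. Leave any green look-alike of the stand alone.

How it is judged:
On the way, in this order (a step that is already met when the one before it is completed fails the run):
1. cover upright (within 12 degrees), hooks still on the pins (origin within 15 mm of the pins point) (angle between cover's own x axis and vertical below 0.21 rad and distance between cover and pins below 0.015 m), for 0.1 s.
2. cover lifted straight up: origin over 30 mm above the pins, within 30 mm sideways, upright within 15 degrees (z of cover in the frame of pins above 0.03 m and horizontal distance between cover and pins below 0.03 m and angle between cover's own x axis and vertical below 0.26 rad), for 0.1 s.
At the end, for the whole second after the job is handed in: The cover stands practically at rest, hooks down, in the slot of the empty stand: its origin in the slot (within 20 mm across and 40 mm along it) and less than 32 mm above the table, leaning less than 25 degrees (z of cover in the frame of stand below 0.032 m and x of cover in the frame of stand between -0.02 and 0.02 m and y of cover in the frame of stand between -0.04 and 0.04 m and angle between cover's own x axis and vertical below 0.45 rad and linear speed of cover below 0.05 m/s and angular speed of cover below 0.5 rad/s); the robot touches nothing.
It fails at once if the cover is dropped into the stand: faster than 0.6 m/s within the last 40 mm above the slot floor (z of cover in the frame of stand below 0.06 m and horizontal distance between cover and stand below 0.05 m and linear speed of cover above 0.6 m/s).
It also fails if it takes over 54 s, if anything falls off the work surface, if the arm or the gripper's body presses on something with over 40 N, if the wrist force passes 120 N, or if a joint passes its speed limit or range.

## Working session

There is one attempt and no reset: what is moved stays moved. The work goes in short steps, Python scripts to look and compute and a tool call to move; the robot and the scene stay as the last step left them, time stands still between calls to the robot, and variables do not carry over. Pictures are saved under pics/ and viewed, at most 11 in all, crops included, and the job is handed in when it is done.

Besides the shell and the picture viewer there is one more tool, called after "Call:" as name(argument=value, ...) on one line, values as JSON. jog_arm: Moves the arm, as the interface text tells. Its arguments: {"type":"object","properties":{"deltas":{"type":"array"},"squeeze":{"type":"number"}},"required":["deltas"]}

```bash
mkdir -p pics; ls; cat > h.py <<'E'
from workcell import readout, read_camera, finish_job, bot
import numpy as np, cv2
from scipy.spatial.transform import Rotation as R
E
python3 - <<'E'
from h import *
for n in ("scene","top"):
    c=read_camera(n); cv2.imwrite(f"pics/{n}0.png",c["color"]); np.save(f"pics/{n}0.npy",{k:v for k,v in c.items()},allow_pickle=True)
    print(n,[c[k] for k in("fx","fy","cx","cy","origin","attitude")])
s=readout.read_state();print(s["time"],s["tool_pos"],s["tcp_rot"])
E
```

```text
pics
scene [499.4285801867571, 499.4285801867571, 277.06075859827087, 206.761116746667, array([ 1.17030577, -0.88839717,  1.34839184]), array([-2.38470806, -0.86718044,  0.29879962])]
top [419.27158090298593, 419.27158090298593, 270.00936021870126, 221.90915149010337, array([ 0.41736234, -0.20562738,  1.28120369]), array([-2.18002612,  2.15037586, -0.10980315])]
0.1 [ 0.19338412 -0.64604732  0.24708408] [-3.10642322e+00 -4.54881846e-01  3.23581642e-04]
```

View pics/scene0.png

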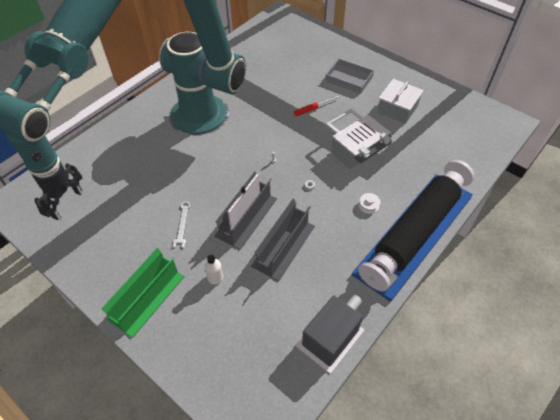

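View pics/top0.png

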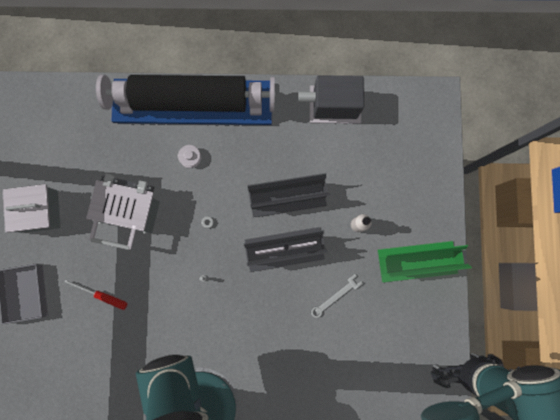

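Top view: the vented cover on the housing is at (125,205), with its bar at about (112,240). The possible look-alikes are the white box with a handle at (26,207) and the grey tray at (22,293). Of the stands, the empty dark one is at (288,195), the occupied one at (285,248), and the green look-alike at (423,262). I choose the vented cover at (125,205) and the empty stand at (288,195), and check both in one close crop.

```bash
python3 - <<'E'
from h import *
t=cv2.imread("pics/top0.png");s=cv2.imread("pics/scene0.png")
def z(i,x,y,w,h,W,H): return cv2.resize(i[y:y+h,x:x+w],(W,H),interpolation=cv2.INTER_CUBIC)
a=z(t,75,165,100,75+25,400,400-100) if 0 else z(t,80,170,80,60+20,400,300+100)
A=np.hstack([z(t,80,170,80,60,400,300),z(t,240,170,100,75,400,300)])
B=np.hstack([z(s,320,100,80,60,400,300),z(s,235,195,100,75,400,300)])
cv2.imwrite("pics/crop.png",np.vstack([A,B]))
E
```

```text
(no output)
```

View pics/crop.png

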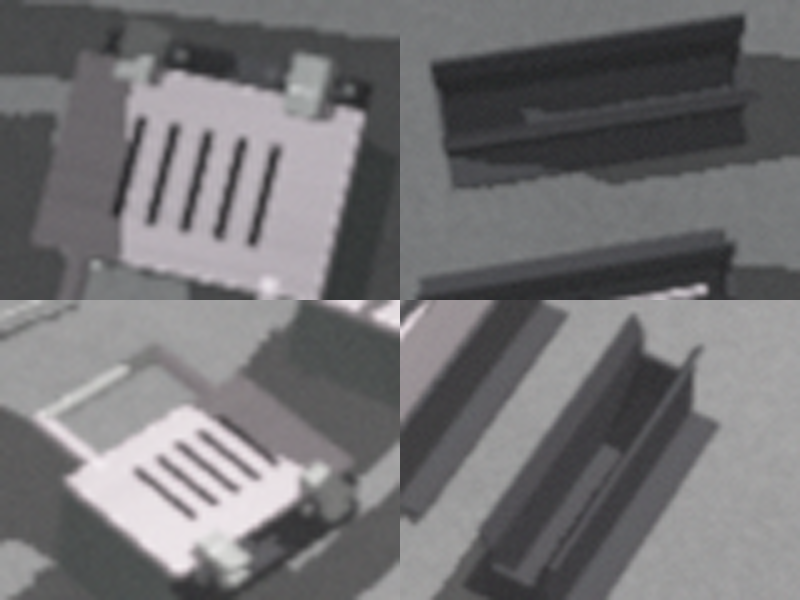

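The crop confirms the choice: a vented plate with five slots, a pull bar and two hooks on the housing, and an empty dark stand whose mouth edges show clearly. Next I fit poses from these pixels in both views.

```bash
cat >> h.py <<'E'
cams={n:np.load(f"pics/{n}0.npy",allow_pickle=True).item() for n in("scene","top")}
def proj(c,P):
    p=(np.atleast_2d(P)-c["origin"])@R.from_rotvec(c["attitude"]).as_matrix()
    return np.c_[c["fx"]*p[:,0]/p[:,2]+c["cx"],c["fy"]*p[:,1]/p[:,2]+c["cy"]]
def plane(c,uv,z):
    uv=np.atleast_2d(uv); d=np.c_[(uv[:,0]-c["cx"])/c["fx"],(uv[:,1]-c["cy"])/c["fy"],np.ones(len(uv))]@R.from_rotvec(c["attitude"]).as_matrix().T
    return c["origin"]+d*((z-c["origin"][2])/d[:,2])[:,None]
E
python3 - <<'E'
from h import *
from scipy.optimize import least_squares
def fit(M,obs,x0,name):
    def res(p):
        W=np.c_[M[:,:2]@np.array([[np.cos(p[2]),np.sin(p[2])],[-np.sin(p[2]),np.cos(p[2])]])+p[:2],M[:,2]]
        return np.concatenate([(proj(cams[n],W[[i for i,_ in o]])-[u for _,u in o]).ravel() for n,o in obs.items()])
    for sel in (None,):
        r=least_squares(res,x0,loss="soft_l1"); print(name,r.x.round(4),np.degrees(r.x[2]).round(2)); print(r.fun.reshape(-1,2).round(1).tolist())
# pins frame: x away from robot, cover x = -pins x
# rear-left, rear-right, front-right, front-left (left=+y)
M=np.array([[-.01,.085,.088],[-.01,-.085,.088],[-.125,-.085,.088],[-.125,.085,.088],[-.18,.057,.084],[-.18,-.057,.084],[0,.05,.094],[0,-.05,.094]])
obs={"top":[(0,(97,181)),(1,(152.4,191.6)),(2,(146,230)),(3,(87.6,218.4)),(4,(91,241)),(5,(132,247)),(6,(107,183)),(7,(141.6,187))],
"scene":[(0,(390,132)),(1,(357,153.6)),(2,(333.6,136)),(3,(369,115)),(4,(350,110)),(5,(327.6,122)),(7,(366,149)),(6,(383.6,137))]}
g=plane(cams["top"],[(125,205)],.088)[0];print(g)
fit(M,obs,[g[0],g[1],-.2],"pins")
S=np.array([[.03,.111,.098],[.03,-.111,.098],[-.03,-.111,.098],[-.03,.111,.098]])
obs={"top":[(0,(248,185.5)),(1,(325.5,173.7)),(3,(251.2,207)),(2,(328,193.7))],"scene":[(3,(293.7,198.7)),(2,(256.2,255)),(0,(310.7,206.7)),(1,(272.5,262.5))]}
fit(S,obs,[.5,-.23,.1],"stand")
E
```

```text
[0.58693298 0.21811475 0.088     ]
pins [ 0.6527  0.221  -0.1767] -10.12
[[-1.2, -0.6], [0.6, -0.3], [-1.7, 0.3], [-1.1, 0.7], [1.1, -1.1], [-1.1, 0.4], [0.5, -4.2], [-0.3, -1.7], [-0.0, -0.8], [-1.6, 1.0], [-1.7, -0.2], [-2.7, -1.3], [-0.2, -0.0], [-0.7, 2.4], [-0.9, 1.1], [1.9, -0.8]]
stand [ 0.637  -0.2508  0.1694] 9.71
[[0.4, -0.4], [-0.7, -0.5], [0.3, -1.4], [0.3, -0.1], [-0.7, 0.3], [-0.7, -3.2], [-0.8, 0.0], [0.7, -1.7]]
```

```bash
cat >> h.py <<'E'
PIN=np.array([.6527,.221,.084]); PYAW=-10.1; ST=np.array([.637,-.2508,0]); SYAW=9.7
def down(xyaw): return R.from_euler("z",xyaw,degrees=True)*R.from_euler("x",180,degrees=True)
def delta(goals,p=None,r=None):
    s=readout.read_state()
    p=s["tool_pos"] if p is None else np.array(p); r=R.from_rotvec(s["tcp_rot"]) if r is None else r
    for g,gr in goals:
        print(np.round(r.inv().apply(np.array(g)-p)*1000,1),np.round(np.degrees((r.inv()*gr).as_rotvec()),2))
E
python3 - <<'E'
from h import *
print(bot.tip_extent, dir(bot)[-12:])
delta([((.6,-.1,.33),down(50)),((.46,.255,.25),down(79.9))])
E
```

```text
0.017 ['__module__', '__ne__', '__new__', '__reduce__', '__reduce_ex__', '__repr__', '__setattr__', '__sizeof__', '__str__', '__subclasshook__', '__weakref__', 'tip_extent']
[ 546.1 -406.7  -82. ] [ -0.11  -0.04 -33.34]
[ 513.8 -786.8   -1.3] [ -0.1   -0.07 -63.24]
```

Call:
jog_arm(deltas=[0.546,-0.407,-0.082,0,0,-33,0,0.546,-0.407,-0.082,0,0,-33,0,0.546,-0.407,-0.082,0,0,-33,0,0.546,-0.407,-0.082,0,0,-33,0,0.546,-0.407,-0.082,0,0,-33,0,0.546,-0.407,-0.082,0,0,-33,0,0.546,-0.407,-0.082,0,0,-33,0,0.546,-0.407,-0.082,0,0,-33,0])

```text
time: 0.9
tool_pos: [0.4311, -0.326, 0.296]
tcp_rot: [-2.851, -1.319, 0.0]
wrist_force: [0.4, -0.1, -0.1]
width: 0.501
grip_force: 0.0
```

```bash
python3 - <<'E'
from h import *
s=readout.read_state();print(s["time"],s["tool_pos"],s["width"])
delta([((.6,-.1,.33),down(50)),((.46,.255,.25),down(79.9))])
E
```

```text
0.9 [ 0.43107777 -0.32603906  0.29597426] 0.5005246887789265
[281.6 -17.7 -34. ] [-0.02 -0.   -0.36]
[ 461.5 -354.2   46.1] [-2.000e-02 -1.000e-02 -3.026e+01]
```

Call:
jog_arm(deltas=[0.461,-0.354,0.0,0,0,-30,0,0.461,-0.354,0.0,0,0,-30,0,0.461,-0.354,0.0,0,0,-30,0,0.461,-0.354,0.0,0,0,-30,0,0.461,-0.354,0.0,0,0,-30,0,0.461,-0.354,0.046,0,0,-30,0,0.461,-0.354,0.046,0,0,-30,0,0.461,-0.354,0.046,0,0,-30,0])

```text
time: 1.7
tool_pos: [0.4495, 0.072, 0.2751]
tcp_rot: [2.412, 2.012, 0.0]
wrist_force: [1.5, -0.1, -0.2]
width: 0.498
grip_force: 0.0
```

```bash
python3 - <<'E'
from h import *
s=readout.read_state();print(s["time"],s["tool_pos"],s["width"])
delta([((.46,.255,.25),down(79.9))])
E
```

```text
1.7 [0.44951196 0.07204707 0.27511849] 0.4979193043526803
[181.9 -22.5  25.1] [ 0.02 -0.   -0.24]
```

Call:
jog_arm(deltas=[0.182,-0.022,0.025,0,0,0,0,0.182,-0.022,0.025,0,0,0,0,0.182,-0.022,0.025,0,0,0,0,0.182,-0.022,0.025,0,0,0,0,0.182,-0.022,0.025,0,0,0,0,0.182,-0.022,0.025,0,0,0,0])

```text
time: 2.3
tool_pos: [0.4605, 0.2534, 0.2496]
tcp_rot: [-2.41, -2.015, 0.003]
wrist_force: [0.6, -0.1, 0.2]
width: 0.495
grip_force: 0.0
```

```bash
python3 - <<'E'
from h import *
c=read_camera("wrist"); np.save("pics/wrist1.npy",c,allow_pickle=True); 
P=PIN;a=R.from_euler("z",PYAW,degrees=True)
M=np.array([[-.01,.085,.004],[-.01,-.085,.004],[-.125,-.085,.004],[-.125,.085,.004],[-.18,.051,0],[-.18,-.051,0],[0,.05,.01],[0,-.05,.01]])
uv=proj(c,a.apply(M)+P); print(uv.round(0).tolist())
im=c["color"].copy()
for u in uv: cv2.circle(im,tuple(int(v) for v in u.round()),3,(0,0,255),1)
cv2.imwrite("pics/wrist1.png",im); s=readout.read_state();print(s["time"],s["tool_pos"],c["origin"])
E
```

```text
[[500.0, 96.0], [464.0, 274.0], [350.0, 274.0], [364.0, 96.0], [297.0, 137.0], [296.0, 242.0], [508.0, 139.0], [484.0, 245.0]]
2.35 [0.46073212 0.25271639 0.24996632] [0.47591549 0.33431674 0.37530787]
```

View pics/wrist1.png

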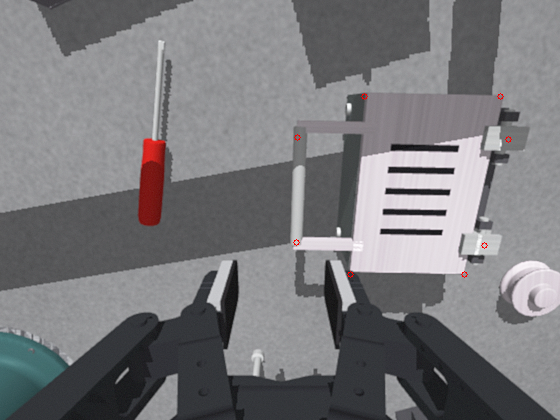

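The wrist picture confirms the fit. The bar centreline runs (298,130)–(296,243), and the hooks are at (506,138) and (480,245), within about 2 px of the predicted marks. The vented cover is clearly the right one, and the fingers straddle the bar line with enough room.

```bash
sed -i 's/PIN=np.array(\[.6527,.221,.084\])/PIN=np.array([.6535,.2215,.084])/' h.py; python3 - <<'E'
from h import *
a=R.from_euler("z",PYAW,degrees=True)
b=PIN+a.apply([-.18,0,0]); print(b)
delta([(b+[0,0,.04],down(79.9)),(b-[0,0,.002],down(79.9))])
E
```

```text
[0.47628943 0.25306601 0.084     ]
[  3.3  15.3 125.9] [-0.05  0.07 -0.2 ]
[  3.3  15.4 167.9] [-0.05  0.07 -0.2 ]
```

Call:
jog_arm(deltas=[0.003,0.015,0.03,0,0,0,0,0.003,0.015,0.08,0,0,0,0,0.003,0.015,0.12,0,0,0,0,0.003,0.015,0.15,0,0,0,0,0.003,0.015,0.168,0,0,0,0,0.003,0.015,0.168,0,0,0,0], squeeze=40)

```text
time: 2.95
tool_pos: [0.4741, 0.2505, 0.0794]
tcp_rot: [-2.414, -2.009, 0.01]
wrist_force: [-0.2, -0.7, -0.6]
width: 0.497
grip_force: 0.0
```

Call:
jog_arm(deltas=[0,0,0,0,0,0,-0.5,0,0,0,0,0,0,-1,0,0,0,0,0,0,-1,0,0,0,0,0,0,-1,0,0,0,0,0,0,-1,0,0,0,0,0,0,-1], squeeze=40)

```text
time: 3.55
tool_pos: [0.4773, 0.2535, 0.0844]
tcp_rot: [2.412, 2.012, 0.003]
wrist_force: [-2.6, -2.2, 6.6]
width: 0.122
grip_force: 39.3
```

```bash
python3 - <<'E'
from h import *
c=read_camera("wrist"); np.save("pics/wrist2.npy",c,allow_pickle=True); cv2.imwrite("pics/wrist2.png",c["color"])
s=readout.read_state();print({k:np.round(v,4) for k,v in s.items()})
E
```

```text
{'time': np.float64(3.6), 'q': array([ 4.4240e-01,  1.7140e-01,  2.0436e+00, -7.0000e-04,  9.2450e-01,
        6.2330e-01]), 'joint_vel': array([-0.0007, -0.0005, -0.0002, -0.0003, -0.001 , -0.0003]), 'joint_torque': array([  0.91  , -37.3061, -29.8872,   0.2593,  -1.0835,  -0.1989]), 'tool_pos': array([0.4774, 0.2535, 0.0844]), 'tcp_rot': array([2.4117, 2.0116, 0.003 ]), 'wrist_force': array([-2.2981, -2.4709,  6.5049]), 'torque': array([-0.4465,  0.3517, -0.202 ]), 'grip_force': np.float64(39.3479), 'width': np.float64(0.1229)}
```

View pics/wrist2.png

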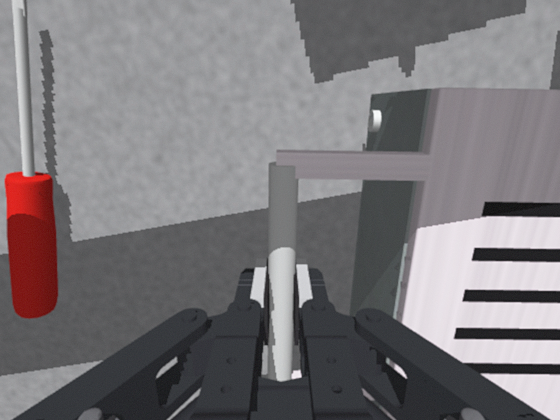

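The bar is gripped squarely (the bar runs up column ~285 between the pads, and the opening is about 10 mm). Now I swing it up along the 180 mm arc.

Call:
jog_arm(deltas=[0,0.001,-0.016,0,0,0,-1,0,0.003,-0.031,0,0,0,-1,0,0.006,-0.047,0,0,0,-1,0,0.011,-0.062,0,0,0,-1,0,0.017,-0.076,0,0,0,-1,0,0.024,-0.09,0,0,0,-1,0,0.033,-0.103,0,0,0,-1,0,0.042,-0.116,0,0,0,-1])

```text
time: 4.4
tool_pos: [0.5159, 0.2466, 0.1997]
tcp_rot: [-2.41, -2.009, 0.005]
wrist_force: [-7.2, 1.2, 1.9]
width: 0.121
grip_force: 39.0
```

```bash
python3 - <<'E'
from h import *
s=readout.read_state();print(s["wrist_force"],s["torque"],s["width"],s["grip_force"])
d=R.from_euler("z",-PYAW,degrees=True).apply(s["tool_pos"]-PIN);print(d,np.hypot(d[0],d[2]),np.degrees(np.arctan2(d[2],-d[0])))
E
```

```text
[-7.18844735  1.17257011  1.904618  ] [ 0.40385067  1.40410377 -0.16916662] 0.12129960871099016 39.01746153831482
[-0.13984734  0.00057279  0.11566802] 0.18148379478323884 39.59421915526975
```

Call:
jog_arm(deltas=[0,0.011,-0.012,0,0,0,-1,0,0.022,-0.022,0,0,0,-1,0,0.035,-0.032,0,0,0,-1,0,0.048,-0.04,0,0,0,-1,0,0.062,-0.047,0,0,0,-1,0,0.076,-0.053,0,0,0,-1,0,0.091,-0.058,0,0,0,-1,0,0.107,-0.062,0,0,0,-1])

```text
time: 5.2
tool_pos: [0.6246, 0.2262, 0.2644]
tcp_rot: [2.411, 2.011, 0.005]
wrist_force: [-3.2, -1.1, 2.2]
width: 0.123
grip_force: 41.1
```

Call:
jog_arm(deltas=[0,0.008,-0.001,0,0,0,-1,0,0.016,-0.002,0,0,0,-1,0,0.024,-0.002,0,0,0,-1,0,0.031,-0.002,0,0,0,-1,0,0.031,-0.002,0,0,0,-1,0,0.031,-0.002,0,0,0,-1])

```text
time: 5.8
tool_pos: [0.6554, 0.2201, 0.2655]
tcp_rot: [2.41, 2.01, 0.005]
wrist_force: [-1.5, -1.5, 5.9]
width: 0.119
grip_force: 42.3
```

```bash
python3 - <<'E'
from h import *
s=readout.read_state();print(s["wrist_force"],s["torque"],s["width"],s["grip_force"])
d=R.from_euler("z",-PYAW,degrees=True).apply(s["tool_pos"]-PIN);print(d,np.hypot(d[0],d[2]),np.degrees(np.arctan2(d[2],-d[0])))
a=R.from_euler("z",PYAW,degrees=True)
# predicted upright markers
b=s["tool_pos"]+[0,0,.0]; P=b-[0,0,.18]
M=np.array([[0,.085,.125],[0,-.085,.125],[0,.085,.01],[0,-.085,.01],[0,.051,.18],[0,-.051,.18]])
ims=[]
for n,w in(("scene",(360,120)),("top",(125,200))):
    c=read_camera(n);im=cv2.resize(c["color"][w[1]-60:w[1]+60,w[0]-50:w[0]+50],None,fx=4,fy=4)
    for u in proj(c,a.apply(M)+P): cv2.circle(im,tuple(int(v) for v in ((u-[w[0]-50,w[1]-60])*4).round()),4,(0,0,255),1)
    ims.append(im)
cv2.imwrite("pics/up.png",np.hstack(ims))
E
```

```text
[-1.45261649 -1.54805629  5.88928878] [-0.43298193  0.42875581 -0.07103208] 0.1188574222976288 42.25074648857117
[ 0.00210557 -0.001052    0.18152273] 0.18153494408763454 90.66457237324406
```

View pics/up.png

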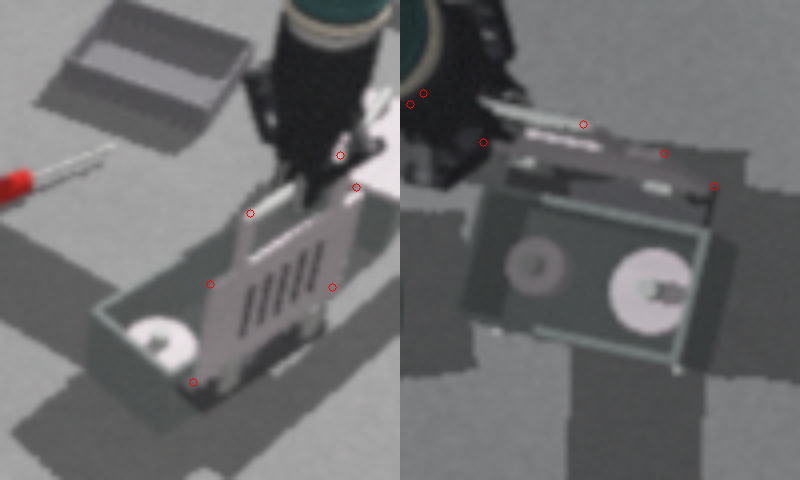

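The cover stands upright on its pins. Its plate corners coincide with the predicted marks ((193,382) and (210,285) in the scene half), and the wrist force shows it resting on the hinges. Lifting it straight up next.

Call:
jog_arm(deltas=[0,0,-0.006,0,0,0,-1,0,0,-0.014,0,0,0,-1,0,0,-0.024,0,0,0,-1,0,0,-0.036,0,0,0,-1,0,0,-0.05,0,0,0,-1,0,0,-0.062,0,0,0,-1,0,0,-0.07,0,0,0,-1,0,0,-0.07,0,0,0,-1], squeeze=50)

```text
time: 6.7
tool_pos: [0.6544, 0.2213, 0.3352]
tcp_rot: [2.411, 2.011, 0.006]
wrist_force: [0.0, 1.1, -4.9]
width: 0.12
grip_force: 48.7
```

```bash
python3 - <<'E'
from h import *
s=readout.read_state();print(s["wrist_force"],s["torque"],s["width"],s["grip_force"],s["tool_pos"])
delta([([*ST[:2],s["tool_pos"][2]],down(99.7))])
c=read_camera("wrist"); a=c["color"]
t=read_camera("scene")["color"][40:180,290:430]
cv2.imwrite("pics/lift.png",np.hstack([cv2.resize(a,(400,300)),cv2.resize(t,(300,300))]))
E
```

```text
[ 0.01486763  1.05617459 -4.94594857] [ 0.04719003 -0.00831392 -0.01944993] 0.11988299079886622 48.72074782848358 [0.65442046 0.22134995 0.33521235]
[-467.6   67.5   -0.6] [  0.23  -0.07 -20.03]
```

View pics/lift.png

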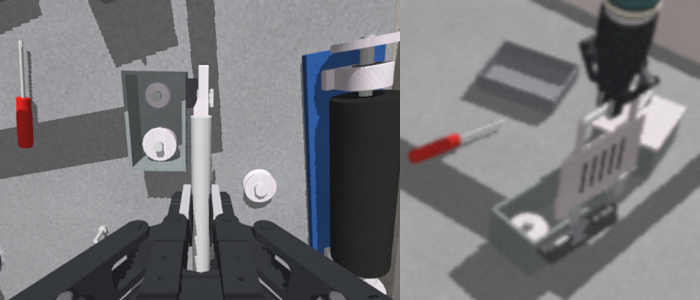

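The cover is off the pins and hangs upright from the bar, over the open housing, with a 4.9 N load. Now carrying it toward the stand.

Call:
jog_arm(deltas=[-0.015,0.002,0,0,0,-1,-1,-0.045,0.006,0,0,0,-2,-1,-0.08,0.011,0,0,0,-4,-1,-0.12,0.017,0,0,0,-6,-1,-0.16,0.023,0,0,0,-8,-1,-0.2,0.029,0,0,0,-10,-1,-0.24,0.035,0,0,0,-12,-1,-0.28,0.04,0,0,0,-14,-1])

```text
time: 7.6
tool_pos: [0.6419, -0.0631, 0.3312]
tcp_rot: [-2.147, -2.292, 0.002]
wrist_force: [-0.2, 0.0, -5.1]
width: 0.117
grip_force: 48.7
```

```bash
python3 - <<'E'
from h import *
s=readout.read_state();print(s["wrist_force"],s["width"],s["tool_pos"])
delta([([*ST[:2],.335],down(99.7))])
E
```

```text
[-0.18555657  0.01124732 -5.14893795] 0.11672942460665223 [ 0.64186889 -0.06309096  0.33123155]
[-187.   -17.1   -3.8] [-0.1  -0.03 -5.95]
```

Call:
jog_arm(deltas=[-0.035,-0.003,-0.002,0,0,-1,-1,-0.07,-0.006,-0.004,0,0,-2,-1,-0.105,-0.01,-0.004,0,0,-4,-1,-0.135,-0.013,-0.004,0,0,-5,-1,-0.16,-0.015,-0.004,0,0,-6,-1,-0.178,-0.016,-0.004,0,0,-6,-1,-0.187,-0.017,-0.004,0,0,-6,-1,-0.187,-0.017,-0.004,0,0,-6,-1])

```text
time: 8.4
tool_pos: [0.6373, -0.2501, 0.3357]
tcp_rot: [-2.028, -2.398, 0.001]
wrist_force: [-0.1, 0.6, -4.8]
width: 0.121
grip_force: 48.7
```

```bash
python3 - <<'E'
from h import *
s=readout.read_state();print(s["wrist_force"],s["width"],s["tool_pos"])
delta([([*ST[:2],.335],down(99.7))])
a=R.from_euler("z",SYAW,degrees=True)
def draw(im,c,M,P,yaw,col):
    for u in proj(c,R.from_euler("z",yaw,degrees=True).apply(M)+P): cv2.circle(im,tuple(int(v) for v in u.round()),2,col,1)
S=np.array([[.03,.111,.098],[.03,-.111,.098],[-.03,-.111,.098],[-.03,.111,.098]])
C=np.array([[0,.085,-.055],[0,-.085,-.055],[0,.06,-.194],[0,.04,-.194],[0,-.04,-.194],[0,-.06,-.194]])
ims=[]
w=read_camera("wrist");im=w["color"].copy();draw(im,w,S,ST,SYAW,(0,0,255));draw(im,w,C,s["tool_pos"],SYAW,(0,255,0));ims.append(cv2.resize(im,(440,330)))
c=read_camera("scene");im=cv2.resize(c["color"],None,fx=3,fy=3,interpolation=cv2.INTER_CUBIC)
c["fx"]*=3;c["fy"]*=3;c["cx"]=c["cx"]*3+1;c["cy"]=c["cy"]*3+1
draw(im,c,S,ST,SYAW,(0,0,255));draw(im,c,C,s["tool_pos"],SYAW,(0,255,0));ims.append(im[490:820,690:1040])
cv2.imwrite("pics/over.png",np.hstack(ims))
E
```

```text
[-0.07175552  0.64477302 -4.82410573] 0.12095427247124584 [ 0.63733365 -0.25005324  0.33572092]
[-0.7 -0.5  0.7] [-0.05 -0.03 -0.13]
```

View pics/over.png

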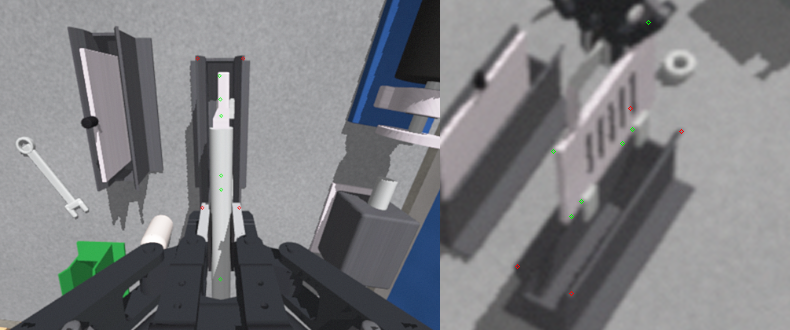

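The cover is centred over the empty stand. In the wrist view the mouth corners (194,57) and (243,57) match the marks, and the plate lies mid-slot along column ~220. Lowering now.

Call:
jog_arm(deltas=[0,0,0.008,0,0,0,-1,0,0,0.022,0,0,0,-1,0,0,0.038,0,0,0,-1,0,0,0.054,0,0,0,-1,0,0,0.07,0,0,0,-1,0,0,0.086,0,0,0,-1,0,0,0.1,0,0,0,-1,0,0,0.11,0,0,0,-1])

```text
time: 9.3
tool_pos: [0.6369, -0.2491, 0.2242]
tcp_rot: [-2.025, -2.399, 0.001]
wrist_force: [-0.1, 0.7, -4.7]
width: 0.117
grip_force: 48.7
```

Call:
jog_arm(deltas=[0,0,0.005,0,0,0,-1,0,0,0.01,0,0,0,-1,0,0,0.014,0,0,0,-1,0,0,0.018,0,0,0,-1,0,0,0.021,0,0,0,-1,0,0,0.023,0,0,0,-1,0,0,0.024,0,0,0,-1])

```text
time: 10.0
tool_pos: [0.6379, -0.2496, 0.203]
tcp_rot: [2.026, 2.4, 0.0]
wrist_force: [0.1, -0.7, -2.5]
width: 0.123
grip_force: 49.1
```

Call:
jog_arm(deltas=[0,0,0.002,0,0,0,-1,0,0,0.003,0,0,0,-1,0,0,0.003,0,0,0,-1])

```text
time: 10.3
tool_pos: [0.6393, -0.25, 0.2028]
tcp_rot: [2.023, 2.397, 0.003]
wrist_force: [0.1, -0.6, 4.3]
width: 0.115
grip_force: 49.7
```

```bash
python3 - <<'E'
from h import *
s=readout.read_state();print(s["wrist_force"],s["width"],s["tool_pos"])
im=read_camera("scene")["color"][150:290,190:340];w=read_camera("wrist")["color"]
cv2.imwrite("pics/seat.png",np.hstack([cv2.resize(w,(400,300)),cv2.resize(im,(321,300))]))
E
```

```text
[ 0.06821222 -0.58329176  4.28347149] 0.11538503304369387 [ 0.63933718 -0.24999926  0.20275246]
```

View pics/seat.png

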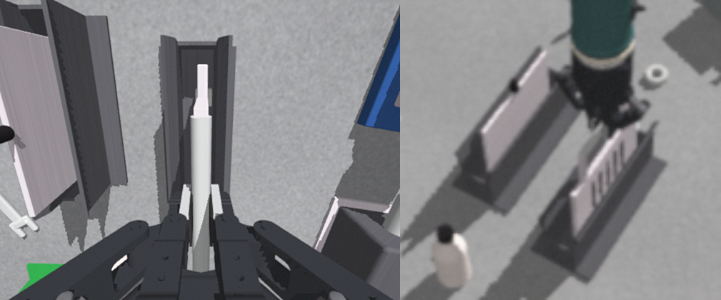

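Seated on the floor of the slot (wrist force reversed to +4.3 N, plate central between the stand walls). Releasing gently.

Call:
jog_arm(deltas=[0,0,-0.002,0,0,0,-0.7,0,0,-0.002,0,0,0,-0.5,0,0,-0.002,0,0,0,-0.3,0,0,-0.002,0,0,0,0,0,0,-0.002,0,0,0,0.4,0,0,-0.002,0,0,0,0.8,0,0,-0.002,0,0,0,0.8,0,0,-0.002,0,0,0,0.8], squeeze=20)

```text
time: 11.2
tool_pos: [0.6376, -0.2493, 0.2014]
tcp_rot: [-2.026, -2.401, 0.0]
wrist_force: [0.1, 0.8, -0.5]
width: 0.902
grip_force: 0.0
```

```bash
python3 - <<'E'
from h import *
s=readout.read_state();print(s["wrist_force"],s["width"],s["tool_pos"])
im=read_camera("scene")["color"][150:290,190:340];w=read_camera("wrist")["color"]
cv2.imwrite("pics/rel.png",np.hstack([cv2.resize(w,(400,300)),cv2.resize(im,(321,300))]))
E
```

```text
[ 0.12394793  0.79723154 -0.50499063] 0.9016260590118149 [ 0.6375598  -0.24928232  0.20139203]
```

View pics/rel.png

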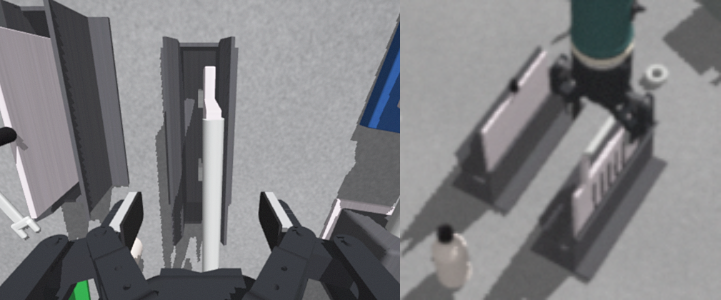

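The fingers are clear: the bar is at column ~212, between the pads at 140 and 262, with zero grip force. The cover leans slightly against the slot. Retreating straight up.

Call:
jog_arm(deltas=[0,0,-0.01,0,0,0,0.8,0,0,-0.03,0,0,0,0.8,0,0,-0.06,0,0,0,0.8,0,0,-0.1,0,0,0,0.8,0,0,-0.13,0,0,0,0.8,0,0,-0.15,0,0,0,0.8,0,0,-0.15,0,0,0,0.8,0,0,-0.15,0,0,0,0.8])

```text
time: 12.1
tool_pos: [0.6376, -0.2493, 0.352]
tcp_rot: [2.026, 2.4, 0.001]
wrist_force: [-0.1, -0.6, -1.0]
width: 0.907
grip_force: 0.0
```

```bash
python3 - <<'E'
from h import *
s=readout.read_state();print(s["wrist_force"],s["width"],s["tool_pos"])
def draw(im,c,M,P,yaw,o,k):
    for u in proj(c,R.from_euler("z",yaw,degrees=True).apply(M)+P): cv2.circle(im,tuple(int(v) for v in ((u-o)*k).round()),3,(0,0,255),1)
ims=[]
for n,o in(("scene",(190,150)),("wrist",(0,0))):
    c=read_camera(n);k=2.2 if n=="scene" else .8
    im=cv2.resize(c["color"][o[1]:o[1]+(150 if n=="scene" else 420),o[0]:o[0]+(150 if n=="scene" else 560)],None,fx=k,fy=k)
    b=np.radians(8)
    M=np.array([[x*np.cos(b)*0+x*np.sin(b),y,.02+x*np.cos(b)] for x,y in((.125,.085),(.125,-.085),(.18,.051),(.18,-.051))])
    draw(im,c,M,ST,SYAW,np.array(o),k); ims.append(im[:330,:])
cv2.imwrite("pics/end.png",np.hstack(ims))
E
```

```text
[-0.06275608 -0.62660224 -1.04579588] 0.9069262954005652 [ 0.63764202 -0.24931443  0.35199555]
```

View pics/end.png

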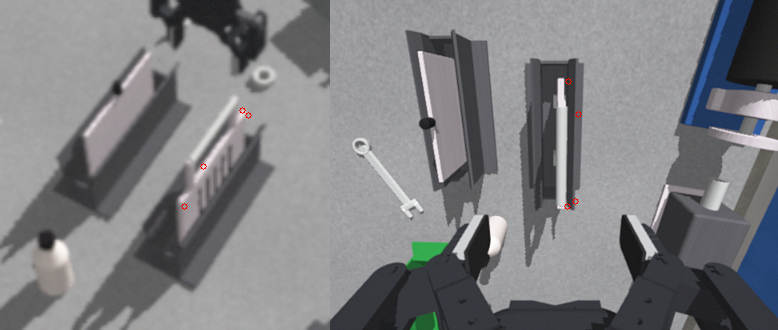

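The cover stands alone in the empty dark stand, leaning only a few degrees (bar at column ~562 in the right half), and the gripper is well clear. Handing in.

```bash
python3 -c "
from h import *
print(finish_job())"
```

```text
the job is handed in; nothing more can be done
None
```

The cover was swung upright, lifted off its pins and lowered into the empty stand, where it stands released and leaning a few degrees; I handed the job in at about 12 s, and no verdict was returned.

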